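# Stack the disc weights on the spring scale

## Robot

A 6-joint arm with a two-finger parallel gripper is mounted at the origin on the work surface. World frame = base frame: x ahead of the robot, y to its left, z up, the work surface at z = 0. Lengths are in m, angles in degrees, forces in N, time in s.
With the tool pointing down it reaches from about 0.25 to 0.725 m from the base axis. Payload 9.7 kg.
Tool frame: the origin (TCP) lies at the very end of the fingers, on their centre line; the grasp point (between the pads) lies 19 mm behind it; z points along the fingers, y is the line along which they close (so a half turn about z gives the same grasp; the last joint's range is limited). The gripper opens to 85 mm and grips with 20 to 120 N. Pads are 22 mm wide; open, the fingers measure 114 mm over their backs; the gripper's body (76 mm by 85 mm) begins 54 mm behind the grasp point. The pads swing forward as they close: fully open they stand 13 mm farther back than shut.
Start: joints at [-74.485, 4.979, 10.078, 95.1, 0, 90], TCP at [0.147, -0.53, 0.231] pointing down, gripper open.
Joint ranges: [-179.16, 179.16], [-48.56, 103.87], [-65.8, 70.77], [-126.05, 130.52], [-82.76, 87.17], [-180, 180]. Speed limits (degrees/s): [127.2, 127.2, 147.25, 180, 180, 180].

## Interface

Orientations are given as [roll, pitch, yaw] about the fixed x, y, z axes, in that order (R = Rz(yaw) Ry(pitch) Rx(roll)).
In Python, from workcell import bot, viewer, finder gives the robot as it stands. The module is installed in compiled form; this text tells all that it offers.
- The arm moves only by the shell command python3 -m inch 'ROWS' [FORCE]. ROWS is JSON, a list that holds one entry, the list of rows, each a list of 7 numbers: the opening in per cent of the stroke, from 0 (shut) to 100 (fully open), then the shift along the tool's x, y, z in mm, then the turn, a rotation vector about the tool's x, y, z in degrees. In form: [[[grip, tx, ty, tz, ax, ay, az], ...]]. A call has 1 to 8 rows; each row shifts and turns the commanded pose from where the row before left it, along the tool's axes as they then stand; what a row does not reach is not made up. A row lasts 1/8 s, in which the tool goes at most 62.5 mm and 10.7 degrees, less where a joint would pass 70% of its speed; a pose out of reach is approached as far as the arm can. A call with a gripper value outside its range is refused whole. The fingers move at their own pace and stop on an object; FORCE is the grip in N (left out, the last holds). Time passes only in rows, so rows that do not move let the fingers close. It gives the time, the measured TCP pose, the force, the opening and the grip force at its end, in the units of the state.
- bot.get_obs(): the state, without advancing time (a new reading comes with each control period).
- viewer.camera(name): name is "scene" or "top"; returns a dict with "pixels" (420x560x3 uint8, red, green, blue), "vfov" (degrees; the focal length in pixels is half the picture's height over the tangent of half this angle, whatever the lens; pixels are square), "cx", "cy" (the principal point, pixels), "R" (3x3) and "t" (3): a world point X has camera coordinates R X + t. Camera axes: x right, y down, z forward; pixel columns grow to the right and rows downward; lengths in m; the calibration is good to about 2 mm. A picture is of the moment at which its call begins. There is no depth.
- bot.job_done(): hands the job in; it is judged then, once.
Trained networks look in the newest picture that a camera, given by its name, has taken for a name from the list of things; names that differ only in an ending like _2 or _b are one class to them, and where a whole thing is asked for, a point or a joint stands for the part that bears it (a point fixed in the world has none). Each returns a list of dicts, best first, with "conf" (0 to 1); they miss things now and then, are a little off and sometimes report something else, mostly with a low value. They report only what shows in the picture. A call takes as long as a camera call. They do not tell look-alikes from the thing itself.
- finder.outline_of(camera, thing): "pixels" (420x560 bool, what is visible of it) and "extent" ([centre column, centre row, width, height] in pixels, round what is visible of it).
- finder.mark_of(camera, thing): "position" ([column, row] in pixels: a listed point, or the origin of a listed thing).
The state is a dict: "time": time; "q": joint angles; "qd": joint speeds; "joint_efforts": joint torques, N m; "ee_pos": TCP position; "tcp_rot": TCP orientation; "wrist_force": force on the tool from outside, world axes, zero at the start; "torque": the same for the moment, N m; "opening": finger opening in m; "grasp_force": force on a finger pad.
Only numpy, scipy, OpenCV 4.12 (cv2) and the standard library are available. Lean on these libraries where they do the work, as an engineer would, in place of code of your own. Each camera call takes 0.05 s, during which the arm holds its last target. There are 200 camera calls.

## Task

Load the spring scale for its check: take the three steel disc weights out of their sloping cradles and lay them flat in one stack at the middle of the pan, the largest at the bottom, then the medium, then the smallest on top, each centred so that none overhangs the one below. Set each weight down gently, neither letting it drop nor pressing hard enough to overload the scale, let go of it before fetching the next, and leave the glassware and other things on the bench undisturbed.

Things in the scene. Friction and masses are not known exactly. Their poses are not given: they have to be found in the camera images.
- weight_large: the large one of three plain steel disc weights: 66 mm diameter, 14 mm thick, about 0.37 kg (not exact). Origin at the centre of the disc (mid thickness); its z axis is the disc's axis, at the start normal to the cradle's ramp and pointing up and out of it.
- weight_medium: the medium one of three plain steel disc weights: 54 mm diameter, 14 mm thick, about 0.25 kg (not exact). Origin at the centre of the disc (mid thickness); its z axis is the disc's axis, at the start normal to the cradle's ramp and pointing up and out of it.
- weight_small: the small one of three plain steel disc weights: 42 mm diameter, 14 mm thick, about 0.15 kg (not exact). Origin at the centre of the disc (mid thickness); its z axis is the disc's axis, at the start normal to the cradle's ramp and pointing up and out of it.
- cradle_large: fixed wooden cradle with the large weight lying on its 35 degree ramp. Origin: centre of its underside on the bench; the ramp faces its -x and rises to +x. The ramp bar is 24 mm wide (along y), so the disc's +y and -y edges stand free to grip; two 9 mm pegs hold the disc's lower edge. Ramp surface under the disc's centre: 46 mm above the bench.
- cradle_medium: fixed wooden cradle with the medium weight lying on its 35 degree ramp. Origin: centre of its underside on the bench; the ramp faces its -x and rises to +x. The ramp bar is 24 mm wide (along y), so the disc's +y and -y edges stand free to grip; two 9 mm pegs hold the disc's lower edge. Ramp surface under the disc's centre: 46 mm above the bench.
- cradle_small: fixed wooden cradle with the small weight lying on its 35 degree ramp. Origin: centre of its underside on the bench; the ramp faces its -x and rises to +x. The ramp bar is 24 mm wide (along y), so the disc's +y and -y edges stand free to grip; two 9 mm pegs hold the disc's lower edge. Ramp surface under the disc's centre: 46 mm above the bench.
- pan_top (a point): centre of the flat upper face of the spring scale's round steel pan (120 mm diameter, no rim, 84 mm above the bench when empty); z up. The scale's grey housing below is 150 x 150 mm, 50 mm high.
- pan (a joint): how far the scale's pan has sunk on its spring, in m: 0 when empty, about 1.4 mm deeper per newton, hard stop at 0.022; readings beyond 0.017 are overload.
- flask_big: conical glass flask, 80 mm wide, 124 mm tall; origin at the centre of its underside; a bystander, leave it alone
- flask_small: smaller conical glass flask, 68 mm wide, 105 mm tall; origin at the centre of its underside; a bystander, leave it alone
- petri: closed glass dish, 64 mm wide, 15 mm high; origin at the centre of its underside; a bystander, leave it alone
- mortar: white porcelain bowl, 90 mm wide, 55 mm high; origin at the centre of its underside; a bystander, leave it alone
- reagent: amber jar with black cap, 56 mm wide, 110 mm high; origin at the centre of its underside; a bystander, leave it alone
- scoop: steel scoop spoon, 170 mm long, lying flat, along its x axis; origin at the centre of its underside; a bystander, leave it alone
- cork_ring: cork flask ring, 90 mm wide, 25 mm high; origin at the centre of its underside; a bystander, leave it alone
Not all that is in view belongs to the job. What is shaped like the weight_medium but blue or red is not meant.

How it is judged (in metres and radians):
On the way, in this order (a step that is already met when the one before it is completed fails the run):
1. the large weight lies flat and released in the middle of the pan (z of weight_large in the frame of pan_top between 0.0035 and 0.0105 m and horizontal distance between weight_large and pan_top below 0.008 m and angle between the z axis of weight_large and the z axis of pan_top, either way round below 0.08 rad and contact force between the fingers and weight_large below 0.1 N and linear speed of weight_large below 0.03 m/s), for 0.2 s.
2. the medium weight lies flat and released, centred on the large one (all of step 1 and z of weight_medium in the frame of pan_top between 0.0175 and 0.0245 m and horizontal distance between weight_medium and weight_large below 0.006 m and angle between the z axis of weight_medium and the z axis of pan_top, either way round below 0.08 rad and contact force between the fingers and weight_medium below 0.1 N and linear speed of weight_medium below 0.03 m/s), for 0.2 s.
3. the small weight lies flat and released, centred on the medium one (all of step 2 and z of weight_small in the frame of pan_top between 0.0315 and 0.0385 m and horizontal distance between weight_small and weight_medium below 0.006 m and angle between the z axis of weight_small and the z axis of pan_top, either way round below 0.08 rad and contact force between the fingers and weight_small below 0.1 N and linear speed of weight_small below 0.03 m/s), for 0.2 s.
At the end, for the whole second after the job is handed in: The large weight lies flat on the pan within 8 mm of its centre, the medium on it within 6 mm of its centre, the small on that within 6 mm of the medium's centre; all flat within 0.08 rad, at rest and released (all of step 3); the robot touches nothing.
It fails at once if the pan is pressed or loaded beyond 17 mm (overload) (value of joint pan above 0.017 m).
It fails at once if a weight is dropped: out of the fingers and faster than 0.22 m/s ((linear speed of weight_large above 0.22 m/s and contact force between the fingers and weight_large below 0.05 N) or (linear speed of weight_medium above 0.22 m/s and contact force between the fingers and weight_medium below 0.05 N) or (linear speed of weight_small above 0.22 m/s and contact force between the fingers and weight_small below 0.05 N)).
It fails at once if a bystander is moved by more than 30 mm (distance of any of flask_big, flask_small, petri, mortar, reagent, scoop, cork_ring from where it was at the start of the episode above 0.03 m).
It also fails if it takes over 72 s, if anything falls off the work surface, if the arm or the gripper's body presses on something with over 40 N, if the wrist force passes 120 N, or if a joint passes its speed limit or range.

## Working session

There is one attempt and no reset: what is moved stays moved. The work goes in short steps, Python scripts to look and compute and a shell command to move; the robot and the scene stay as the last step left them, time stands still between calls to the robot, and variables do not carry over. Pictures are saved under pics/ and viewed, at most 10 in all, crops included, and the job is handed in when it is done.

```bash
mkdir -p pics; cat > h.py <<'E'
import numpy as np,cv2
from workcell import bot,viewer,finder
def cam(n,f=None):
    c=viewer.camera(n)
    if f: cv2.imwrite('pics/'+f,c['pixels'][:,:,::-1])
    return c
def ray(c,p):
    f=c['pixels'].shape[0]/2/np.tan(np.radians(c['vfov']/2)); R=np.array(c['R']);t=np.array(c['t'])
    d=R.T@np.array([(p[0]-c['cx'])/f,(p[1]-c['cy'])/f,1]); return -R.T@t,d
def atz(c,p,z):
    o,d=ray(c,p); return o+d*(z-o[2])/d[2]
def tri(cs,ps):
    A=np.zeros((3,3));b=np.zeros(3)
    for c,p in zip(cs,ps):
        o,d=ray(c,p);d=d/np.linalg.norm(d);M=np.eye(3)-np.outer(d,d);A+=M;b+=M@o
    return np.linalg.solve(A,b)
def proj(c,X):
    f=c['pixels'].shape[0]/2/np.tan(np.radians(c['vfov']/2)); x=np.array(c['R'])@X+np.array(c['t']); return np.array([c['cx']+f*x[0]/x[2],c['cy']+f*x[1]/x[2]])
E
python3 - <<'E'
from h import *
np.set_printoptions(precision=4,suppress=True)
C={n:cam(n,n+'0.png') for n in('top','scene')}
for th in ['weight_large','weight_medium','weight_small','cradle_large','cradle_medium','cradle_small','pan_top','flask_big','flask_small','petri','mortar','reagent','scoop','cork_ring']:
    for n in C:
        for m in finder.mark_of(n,th)[:4]:
            print(th,n,np.round(m['position'],1),round(m['conf'],2),atz(C[n],m['position'],.052 if 'weight' in th else .084 if 'pan' in th else 0))
for n in C: print(n,ray(C[n],(C[n]['cx'],C[n]['cy'])))
print(bot.get_obs())
E
```

```text
weight_large top [441.2 181.5] 0.65 [ 0.5995 -0.2767  0.052 ]
weight_large top [292.3 282.5] 0.42 [0.3847 0.0554 0.052 ]
weight_large top [167.1 176.9] 0.25 [0.6232 0.3312 0.052 ]
weight_large scene [175.1 300.8] 0.6 [ 0.5993 -0.2676  0.052 ]
weight_medium top [209.7 226.1] 0.74 [0.5101 0.2342 0.052 ]
weight_medium top [172.3 293.7] 0.71 [0.3653 0.3128 0.052 ]
weight_medium top [205.2 320.6] 0.65 [0.308  0.2413 0.052 ]
weight_medium top [208.4 274.1] 0.6 [0.4056 0.2357 0.052 ]
weight_medium scene [315.9 173.1] 0.7 [0.4001 0.2883 0.052 ]
weight_medium scene [287.5 172.7] 0.67 [0.3521 0.2211 0.052 ]
weight_medium scene [265.8 188.4] 0.63 [0.3784 0.1262 0.052 ]
weight_medium scene [304.2 180.1] 0.62 [0.408 0.239 0.052]
weight_small top [443.7 262.3] 0.54 [ 0.4221 -0.269   0.052 ]
weight_small scene [304. 197.] 0.66 [0.4693 0.1905 0.052 ]
weight_small scene [141. 256.] 0.56 [ 0.4292 -0.27    0.052 ]
cradle_large top [429.3 189.6] 0.74 [ 0.5932 -0.2637  0.    ]
cradle_large scene [179.3 316.7] 0.79 [ 0.6032 -0.2654  0.    ]
cradle_medium top [213.5 274.4] 0.73 [0.4077 0.2333 0.    ]
cradl
[... 1498 characters left out ...]
]
cork_ring scene [360.7 190. ] 0.69 [0.4871 0.393  0.    ]
top (array([0.3452, 0.0466, 1.1281]), array([ 0.184 ,  0.0208, -0.9827]))
scene (array([ 1.3304, -0.5385,  0.9357]), array([-0.6101,  0.4625, -0.6433]))
{'time': 1.5, 'q': array([-74.4821,   4.9791,  10.0787,  95.101 ,  -0.0006,  89.9993]), 'qd': array([-0.0455,  0.0523,  0.1274,  0.0622, -0.0918,  0.0167]), 'joint_efforts': array([ -0.0016, -52.0087,  46.4864,   0.0013,  -0.    ,   0.    ]), 'ee_pos': array([ 0.1471, -0.5299,  0.2313]), 'tcp_rot': array([-179.9986,    0.0006,   15.5186]), 'wrist_force': array([-0.521 ,  0.0827, -0.325 ]), 'torque': array([-0.006 ,  0.0387,  0.004 ]), 'grasp_force': 0.0, 'opening': 0.08527321361199}
```

View pics/top0.png

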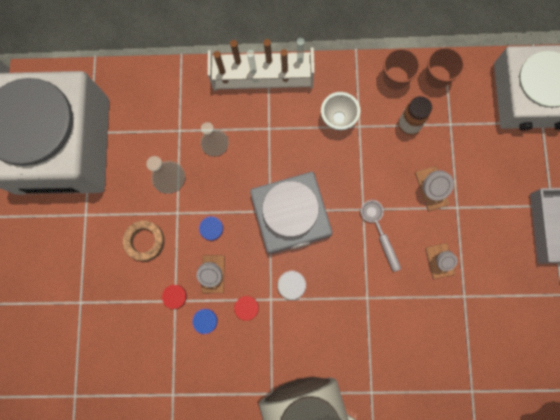

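View pics/scene0.png

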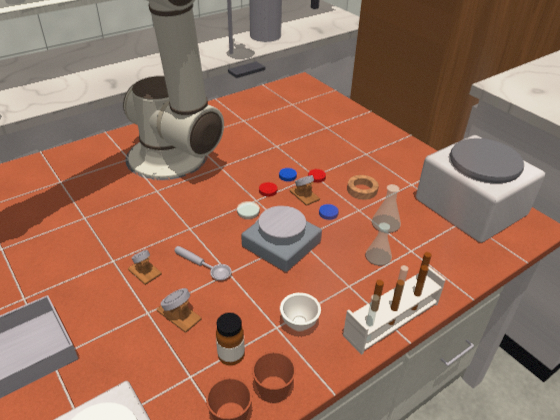

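The top view shows the large disc at about (439,186), the small one at (447,261), the medium one at (209,275) and the pan at (291,209). The flat blue and red discs are the decoys. Next I'll fit the disc poses and yaws.

```bash
cat >> h.py <<'E'
from scipy.optimize import minimize
TH=np.radians(35)
def discmask(c,ctr,n,r,h=.014,ss=4):
    u=np.cross(n,[.3,.9,.1]);u/=np.linalg.norm(u);v=np.cross(n,u)
    a=np.linspace(0,2*np.pi,60)
    P=[proj(c,np.array(ctr)+s*h/2*n+r*(np.cos(t)*u+np.sin(t)*v)) for s in(-1,1) for t in a]
    return cv2.convexHull(np.array(P,np.float32))
def hullimg(hl,shape=(420,560),ss=4):
    m=np.zeros((shape[0]*ss,shape[1]*ss),np.uint8);cv2.fillConvexPoly(m,np.round((hl+.5)*ss).astype(np.int32),1)
    return cv2.resize(m.astype(np.float32),(shape[1],shape[0]),interpolation=cv2.INTER_AREA)
def ramp_n(yaw): return np.array([-np.sin(TH)*np.cos(yaw),-np.sin(TH)*np.sin(yaw),np.cos(TH)])
E
python3 - <<'E'
from h import *
C={n:cam(n) for n in('top','scene')}
G={'weight_large':(.599,-.272,.033),'weight_medium':(.407,.237,.027),'weight_small':(.426,-.27,.021)}
tiles=[]
for th,(x,y,r) in G.items():
    M={}
    for n in C:
        p=proj(C[n],np.array([x,y,.052]))
        o=[k for k in finder.outline_of(n,th) if np.hypot(*(np.array(k['extent'][:2])-p))<15]
        if o: M[n]=o[0]['pixels'].astype(np.float32); print(th,n,o[0]['conf'],o[0]['extent'],M[n].sum())
        co=[k for k in finder.outline_of(n,th.replace('weight','cradle')) if np.hypot(*(np.array(k['extent'][:2])-p))<25]
        if co and n=='top':
            pts=np.argwhere(co[0]['pixels'])[:,::-1].astype(np.float32);w=np.array([atz(C[n],q,.01)[:2] for q in pts],np.float32);print('cradle rect',cv2.minAreaRect(w*1000))
        a=C[n]['pixels'][int(p[1])-28:int(p[1])+28,int(p[0])-35:int(p[0])+35]
        tiles.append(cv2.resize(a,(260,208),interpolation=cv2.INTER_CUBIC))
    def cost(v):
        s=0
        for n in M:
            R=hullimg(discmask(C[n],[v[0]/1000,v[1]/1000,.0517],ramp_n(np.radians(v[2])),r)); s+=1-np.minimum(R,M[n]).sum()/np.maximum(R,M[n]).sum()
        return s
    res=[]
    for y0 in range(-180,180,30):
        R=minimize(cost,[x*1000,y*1000,y0],method='Nelder-Mead',options=dict(initial_simplex=[[x*1000,y*1000,y0],[x*1000+8,y*1000,y0],[x*1000,y*1000+8,y0],[x*1000,y*1000,y0+20]],maxfev=90)); res.append((round(R.fun,3),np.round(R.x,1)))
    res.sort(key=lambda k:k[0]); print(res[:4])
cv2.imwrite('pics/t.png',np.vstack([np.hstack(tiles[0::2]),np.hstack(tiles[1::2])])[:,:,::-1])
for n in C:
    m=finder.outline_of(n,'pan_top')[0];print(n,m['extent'])
E
```

```text
weight_large top 0.79 [440.6, 185.5, 32.7, 32.0] 731.0
cradle rect ((594.094482421875, -265.7451477050781), (94.10186004638672, 49.808929443359375), 15.060600280761719)
weight_large scene 0.87 [174.6, 298.9, 27.6, 22.6] 408.0
[(np.float64(0.176), array([ 592.1, -267.1,   15.4])), (np.float64(0.176), array([ 592. , -267.1,   15.6])), (np.float64(0.177), array([ 592.2, -266.5,   15.6])), (np.float64(0.178), array([ 592. , -266.9,   15.3]))]
weight_medium top 0.92 [210.4, 275.0, 21.2, 23.7] 496.0
cradle rect ((408.3408203125, 232.635986328125), (52.18084716796875, 84.37861633300781), 88.99272155761719)
weight_medium scene 0.16 [306.5, 193.9, 27.0, 24.7] 380.0
[(np.float64(0.92), array([ 405. ,  234.4, -207.6])), (np.float64(0.921), array([ 405.3,  234.4, -199.9])), (np.float64(0.921), array([405.1, 234.1, 154. ])), (np.float64(0.921), array([405. , 234.2, 152.4]))]
weight_small top 0.55 [443.2, 262.0, 23.3, 19.6] 362.0
cradle rect ((429.2480773925781, -272.2438659667969), (73.59993743896484, 52.23996353149414), 10.254864692687988)
weight_small scene 0.41 [140.0, 256.9, 16.2, 11.1] 142.0
[(np.float64(0.197), array([ 425.9, -273.1,    6.9])), (np.float64(0.198), array([ 426.3, -273.1,    5.8])), (np.float64(0.198), array([ 426.1, -273. ,    4.6])), (np.float64(0.199), array([ 426. , -273. ,    4.8]))]
top [288.9, 209.5, 52.3, 53.8]
scene [283.4, 221.2, 49.3, 29.5]
```

View pics/t.png

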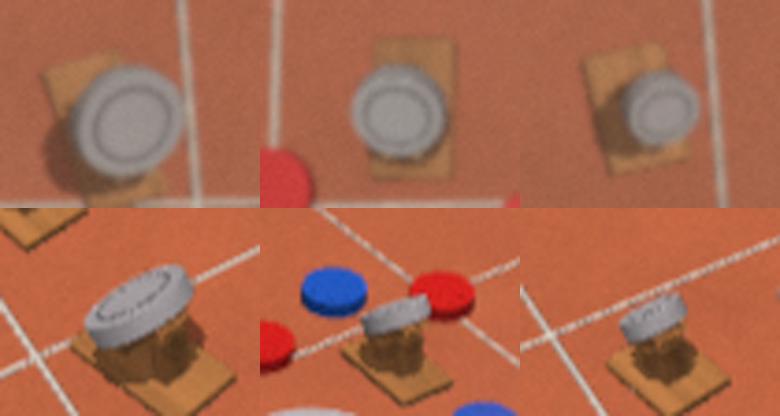

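```bash
cat >> h.py <<'E'
from scipy.spatial.transform import Rotation as Ro
def Rt(yaw,tilt): # tool: yaw deg, tilt deg (35 = square to ramp)
    return Ro.from_euler('z',yaw,degrees=True)*Ro.from_euler('x',180,degrees=True)*Ro.from_euler('y',tilt,degrees=True)
def delta(pos,yaw,tilt):
    o=bot.get_obs();R0=Ro.from_euler('xyz',o['tcp_rot'],degrees=True);R1=Rt(yaw,tilt)
    d=np.array(pos)*1000-o['ee_pos']*1000
    print('t',round(o['time'],2),'tcp',np.round(o['ee_pos']*1000,1),o['tcp_rot'].round(1),'F',o['wrist_force'].round(2),'open',round(o['opening']*1000,1),'g',round(o['grasp_force'],1))
    print('  shift cur axes',R0.inv().apply(d).round(1),'turn',np.degrees((R0.inv()*R1).as_rotvec()).round(1),'shift after turn',R1.inv().apply(d).round(1))
E
python3 - <<'E'
from h import *
C={n:cam(n) for n in('top','scene')}
for n in C:
    m=[k for k in finder.outline_of(n,'pan_top')][0]
    M=m['pixels'].astype(np.float32); print(n,M.sum())
    def cost(v):
        R=hullimg(discmask(C[n],[v[0]/1000,v[1]/1000,.082],np.array([0,0,1.]),.06,.004)); return 1-np.minimum(R,M).sum()/np.maximum(R,M).sum()
    R=minimize(cost,[540,55],method='Nelder-Mead',options=dict(initial_simplex=[[540,55],[550,55],[540,65]]));print(n,R.x,R.fun)
M=[k for k in finder.outline_of('top','weight_medium') if np.hypot(k['extent'][0]-210,k['extent'][1]-275)<10][0]['pixels'].astype(np.float32)
c=C['top']
def cost(v):
    R=hullimg(discmask(c,[v[0]/1000,v[1]/1000,.0517],ramp_n(np.radians(1)),.027)); return 1-np.minimum(R,M).sum()/np.maximum(R,M).sum()
R=minimize(cost,[405,234],method='Nelder-Mead',options=dict(initial_simplex=[[400,230],[410,230],[405,240]]));print('med',R.x,R.fun)
ctr=np.array([.592,-.267,.052]);z=Rt(15.5,35).as_matrix()[:,2]
delta(ctr-z*.07,15.5,35); delta(ctr+z*.0106,15.5,35)
E
```

```text
top 2474.0
top [539.79872187  56.92874892] 0.03164571523666382
scene 1267.0
scene [542.64995575  61.93586349] 0.03555774688720703
med [404.78611151 235.00867728] 0.05075722932815552
t 2.55 tcp [ 147.1 -529.9  231.3] [-180.     0.    15.5] F [ 0.54 -0.03 -0.18] open 85.3 g 0.0
  shift cur axes [ 458.9 -134.4  121.9] turn [-0. 35.  0.] shift after turn [ 305.9 -134.5  363.1]
t 2.55 tcp [ 147.1 -529.9  231.3] [-180.     0.    15.5] F [ 0.54 -0.03 -0.18] open 85.3 g 0.0
  shift cur axes [ 505.1 -134.3  188. ] turn [-0. 35.  0.] shift after turn [ 305.9 -134.5  443.7]
```

```bash
python3 -m inch '[[[100,50,-14,0,0,0,0],[100,57,-17,0,0,0,0],[100,57,-17,0,0,0,0],[100,57,-17,0,0,0,0],[100,57,-17,0,0,0,0],[100,57,-17,0,0,8,0],[100,30,-10,0,0,9,0],[100,0,0,0,0,9,0]]]' 60; python3 - <<'E'
from h import *
ctr=np.array([.592,-.267,.052]);z=Rt(15.5,35).as_matrix()[:,2]
delta(ctr-z*.05,15.5,35)
E
```

```text
time: 3.55
ee_pos: [0.4713, -0.326, 0.2364]
tcp_rot: [179.9, -26.3, 15.8]
wrist_force: [-0.7, -0.7, 0.0]
opening: 0.0852
grasp_force: 0.0
t 3.55 tcp [ 471.3 -326.   236.4] [179.9 -26.3  15.8] F [-0.68 -0.73  0.01] open 85.2 g 0.0
  shift cur axes [ 29.1 -24.4 174.4] turn [-0.1  8.7  0.2] shift after turn [  2.4 -24.6 176.7]
```

```bash
python3 -m inch '[[[100,0,-8,0,0,8.7,0],[100,2,-12,40,0,0,0],[100,0,-4,50,0,0,0],[100,0,0,50,0,0,0],[100,0,0,30,0,0,0],[100,0,0,6,0,0,0],[100,0,0,0,0,0,0],[100,0,0,0,0,0,0]]]'; python3 - <<'E'
from h import *
ctr=np.array([.592,-.267,.052]);z=Rt(15.5,35).as_matrix()[:,2]
delta(ctr+z*.0106,15.5,35)
a=[]
for n in('top','scene'):
    c=cam(n); p=proj(c,ctr).astype(int); a.append(cv2.resize(c['pixels'][p[1]-50:p[1]+50,p[0]-65:p[0]+65],(390,300),interpolation=cv2.INTER_CUBIC))
cv2.imwrite('pics/a.png',np.hstack(a)[:,:,::-1])
E
```

```text
time: 4.55
ee_pos: [0.5612, -0.2778, 0.0937]
tcp_rot: [179.9, -34.8, 15.5]
wrist_force: [0.5, 0.3, 0.7]
opening: 0.0858
grasp_force: 0.0
t 4.55 tcp [ 561.2 -277.8   93.7] [179.9 -34.8  15.5] F [0.46 0.3  0.69] open 85.8 g 0.0
  shift cur axes [ 3.  -2.3 63.4] turn [0.1 0.2 0. ] shift after turn [ 2.8 -2.2 63.4]
```

View pics/a.png

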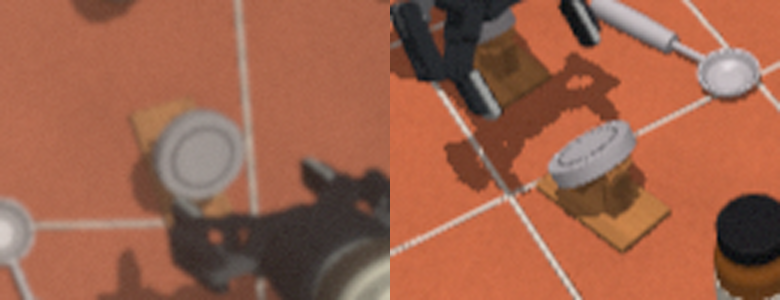

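The top crop shows the fingertips near (180,205) and (320,175), with the disc at (198,155). I'll project the modelled fingertips and disc into the crops to check the lateral offset.

```bash
python3 - <<'E'
from h import *
ctr=np.array([.592,-.267,.052]);o=bot.get_obs();R=Ro.from_euler('xyz',o['tcp_rot'],degrees=True).as_matrix()
a=[]
for n in('top','scene'):
    c=cam(n); p=proj(c,ctr).astype(int); s=5
    im=cv2.resize(c['pixels'][p[1]-40:p[1]+40,p[0]-40:p[0]+40] if n=='top' else c['pixels'][p[1]-65:p[1]+15,p[0]-55:p[0]+25],(400,400),interpolation=cv2.INTER_CUBIC)
    off=p-[40,40] if n=='top' else p-[55,65]
    hl=((discmask(c,ctr,-R[:,2],.033)-off+.5)*s).astype(np.int32); cv2.polylines(im,[hl],True,(0,255,0),1)
    for sy in(-1,1):
        Q=[o['ee_pos']+R@np.array([x,sy*y,-.013]) for x,y in((-.011,.0425),(.011,.0425),(.011,.057),(-.011,.057))]
        cv2.polylines(im,[((np.array([proj(c,q) for q in Q])-off+.5)*s).astype(np.int32)],True,(0,255,255),1)
    a.append(im)
cv2.imwrite('pics/b.png',np.hstack(a)[:,:,::-1])
E
```

```text
(no output)
```

View pics/b.png

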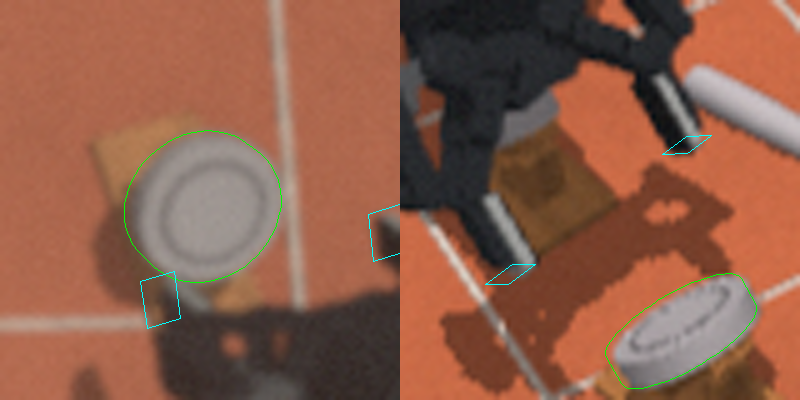

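```bash
python3 -m inch '[[[100,2,-3,10,0,0,0],[100,1,0,15,0,0,0],[100,0,0,10,0,0,0],[100,0,0,0,0,0,0]]]'; cat >> h.py <<'E'
def overlay(f,ctr,r,back,w,n0=None,s=5):
    o=bot.get_obs();R=Ro.from_euler('xyz',o['tcp_rot'],degrees=True).as_matrix();a=[]
    for n in('top','scene'):
        c=cam(n); p=proj(c,ctr).astype(int); off=p-40
        im=cv2.resize(c['pixels'][p[1]-40:p[1]+40,p[0]-40:p[0]+40],(400,400),interpolation=cv2.INTER_CUBIC)
        hl=((discmask(c,ctr,-R[:,2] if n0 is None else n0,r)-off+.5)*s).astype(np.int32); cv2.polylines(im,[hl],True,(0,255,0),1)
        for sy in(-1,1):
            Q=[o['ee_pos']+R@np.array([x,sy*y,-back]) for x,y in((-.011,w/2),(.011,w/2),(.011,w/2+.008),(-.011,w/2+.008))]
            cv2.polylines(im,[((np.array([proj(c,q) for q in Q])-off+.5)*s).astype(np.int32)],True,(0,255,255),1)
        a.append(im)
    cv2.imwrite('pics/'+f,np.hstack(a)[:,:,::-1])
E
python3 - <<'E'
from h import *
ctr=np.array([.592,-.267,.052]);z=Rt(15.5,35).as_matrix()[:,2]
delta(ctr+z*.0106,15.5,35)
overlay('c.png',ctr,.033,.013,.085)
E
```

```text
time: 5.25
ee_pos: [0.5817, -0.2673, 0.0632]
tcp_rot: [-179.9, -34.6, 15.5]
wrist_force: [0.3, -0.8, -0.1]
opening: 0.0852
grasp_force: 0.0
t 5.25 tcp [ 581.7 -267.3   63.2] [-179.9  -34.6   15.5] F [ 0.33 -0.79 -0.07] open 85.2 g 0.0
  shift cur axes [ 2.   2.5 25.5] turn [-0.1  0.4 -0. ] shift after turn [ 1.8  2.5 25.5]
```

View pics/c.png

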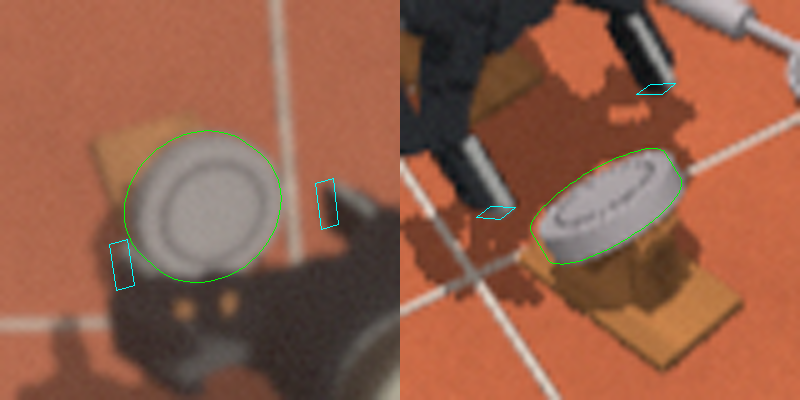

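```bash
python3 -m inch '[[[100,1,0,8,0,0,0],[100,0,0,9,0,0,0],[100,0,0,7,0,0,0],[100,0,0,2,0,0,0],[100,0,0,0,0,0,0]]]'; python3 - <<'E'
from h import *
ctr=np.array([.592,-.267,.052]);z=Rt(15.5,35).as_matrix()[:,2]
delta(ctr+z*.0106,15.5,35)
overlay('d.png',ctr,.033,.013,.085)
E
```

```text
time: 5.98
ee_pos: [0.5969, -0.2638, 0.0438]
tcp_rot: [-180.0, -34.7, 15.5]
wrist_force: [0.4, 0.3, -0.0]
opening: 0.0853
grasp_force: 0.0
t 5.97 tcp [ 596.9 -263.8   43.8] [-180.   -34.7   15.5] F [ 0.39  0.35 -0.01] open 85.3 g 0.0
  shift cur axes [0.2 1.7 0.7] turn [-0.   0.3  0. ] shift after turn [0.2 1.7 0.7]
```

View pics/d.png

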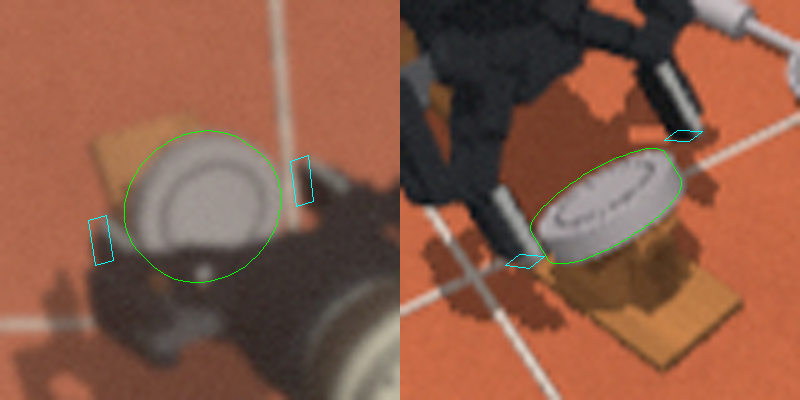

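```bash
python3 -m inch '[[[80,0,0,0,0,0,0],[70,0,0,0,0,0,0],[60,0,0,0,0,0,0],[50,0,0,0,0,0,0],[50,0,0,0,0,0,0],[50,0,0,0,0,0,0]]]' 50
```

```text
time: 6.82
ee_pos: [0.5968, -0.2648, 0.0451]
tcp_rot: [179.9, -34.7, 15.5]
wrist_force: [-7.5, -1.4, 6.7]
opening: 0.0638
grasp_force: 52.3
```

```bash
python3 -m inch '[[[50,0,0,-3,0,0,0],[50,0,0,-10,0,0,0],[50,0,0,-25,0,0,0],[50,0,0,-35,0,0,0],[50,0,0,-35,0,0,0],[50,0,0,-20,0,0,0],[50,0,0,0,0,0,0],[50,0,0,0,0,0,0]]]'; python3 - <<'E'
from h import *
o=bot.get_obs();z=Rt(15.5,35).as_matrix()[:,2]
overlay('e.png',o['ee_pos']-z*.0106,.033,.0066,.066)
delta([.541,.059,.18],15.5,0)
E
```

```text
time: 7.82
ee_pos: [0.5264, -0.283, 0.1478]
tcp_rot: [-179.9, -34.6, 15.5]
wrist_force: [0.2, 0.3, -3.9]
opening: 0.0636
grasp_force: 57.7
t 7.92 tcp [ 526.5 -282.8  147.6] [-179.9  -34.6   15.5] F [ 0.28  0.06 -3.67] open 63.5 g 57.7
  shift cur axes [ 104.9 -325.5   33.8] turn [ -0.1 -34.6   0. ] shift after turn [ 105.3 -325.5  -32.4]
```

View pics/e.png

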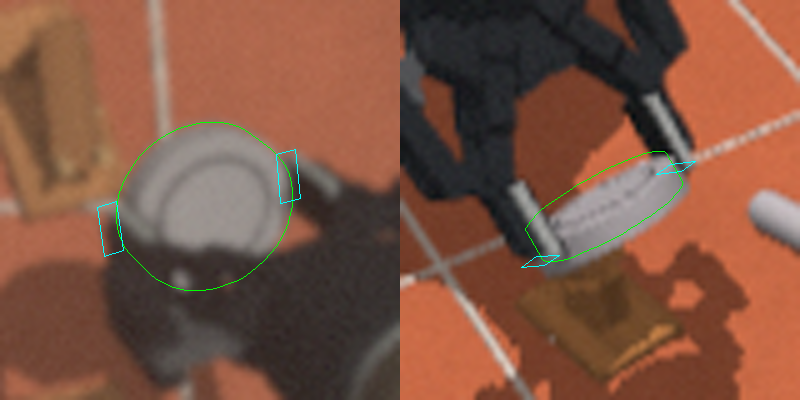

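```bash
python3 -m inch '[[[50,0,-15,-10,0,-4.6,0],[50,0,-40,-10,0,-7.5,0],[50,0,-55,-10,0,-7.5,0],[50,0,-55,0,0,-7.5,0],[50,20,-55,0,0,-7.5,0],[50,40,-50,0,0,0,0],[50,30,-40,0,0,0,0],[50,10,-15,0,0,0,0]]]'; python3 -m inch '[[[50,0,0,0,0,0,0],[50,0,0,0,0,0,0]]]' >/dev/null; cat >> h.py <<'E'
def fitdisc(th,r,g,n0=(0,0,1.),cams=('top','scene'),free_z=True):
    C={n:cam(n) for n in cams};M={};W={}
    for n in C:
        p=proj(C[n],np.array(g))
        o=[k for k in finder.outline_of(n,th) if np.hypot(*(np.array(k['extent'][:2])-p))<15]
        if not o: print(n,'none');continue
        m=o[0]['pixels'];M[n]=m.astype(np.float32);dark=cv2.dilate((C[n]['pixels'].max(2)<85).astype(np.uint8),np.ones((3,3)))>0
        W[n]=(m|~dark).astype(np.float32);print(n,round(o[0]['conf'],2),np.round(o[0]['extent'],1))
    res={}
    for sel in [list(M)]+[[n] for n in M]:
        k=3 if len(sel)>1 and free_z else 2
        def cost(v):
            s=0;P=[v[0]/1000,v[1]/1000,v[2]/1000 if k==3 else g[2]]
            for n in sel:
                R=hullimg(discmask(C[n],P,np.array(n0),r))
                s+=1-(np.minimum(R,M[n])*W[n]).sum()/(np.maximum(R,M[n])*W[n]).sum()
            return s
        x0=np.array(g[:k])*1000
        R=minimize(cost,x0,method='Nelder-Mead',options=dict(initial_simplex=[x0-3]+[x0-3+8*e for e in np.eye(k)]))
        print(th,sel,R.x.round(1),round(R.fun,3))
E
python3 - <<'E'
from h import *
delta([.541,.059,.18],15.5,0)
o=bot.get_obs();fitdisc('weight_large',.033,o['ee_pos']-[0,0,-.012])
E
```

```text
time: 8.93
ee_pos: [0.522, 0.0543, 0.1768]
tcp_rot: [-179.9, -0.0, 15.7]
wrist_force: [-0.0, -0.3, -5.0]
opening: 0.0635
grasp_force: 57.4
t 9.18 tcp [521.1  50.4 177.9] [ 1.80e+02 -1.00e-01  1.55e+01] F [ 0.09 -0.37 -3.26] open 63.7 g 57.4
  shift cur axes [21.5 -3.  -2.1] turn [ 0.  -0.1 -0. ] shift after turn [21.5 -3.  -2.1]
top none
scene 0.9 [281.6 184.2  17.1  19.1]
weight_large ['scene'] [523.6  50.4] 0.026
weight_large ['scene'] [523.6  50.4] 0.026
```

```bash
python3 -m inch '[[[50,8,-2,20,0,0,0],[50,11,-2,30,0,0,0],[50,0,0,20,0,0,0],[50,0,0,8,0,0,0],[50,0,0,0,0,0,0],[50,0,0,0,0,0,0]]]'; python3 - <<'E'
from h import *
delta([.541,.059,.09],15.5,0)
o=bot.get_obs();fitdisc('weight_large',.033,o['ee_pos']+[0,0,.011])
overlay('f.png',o['ee_pos']+[0,0,.011],.033,.0066,.066)
E
```

```text
time: 10.12
ee_pos: [0.5392, 0.06, 0.1013]
tcp_rot: [180.0, -0.2, 15.5]
wrist_force: [0.2, 0.2, -3.5]
opening: 0.0636
grasp_force: 57.5
t 10.12 tcp [539.2  60.  101.3] [180.   -0.2  15.5] F [ 0.18  0.23 -3.52] open 63.6 g 57.5
  shift cur axes [ 1.5  1.4 11.3] turn [ 0.  -0.2 -0. ] shift after turn [ 1.5  1.4 11.3]
top none
scene 0.7 [287.9 210.3  18.3  20.6]
weight_large ['scene'] [542.2  60.5] 0.042
weight_large ['scene'] [542.2  60.5] 0.042
```

View pics/f.png

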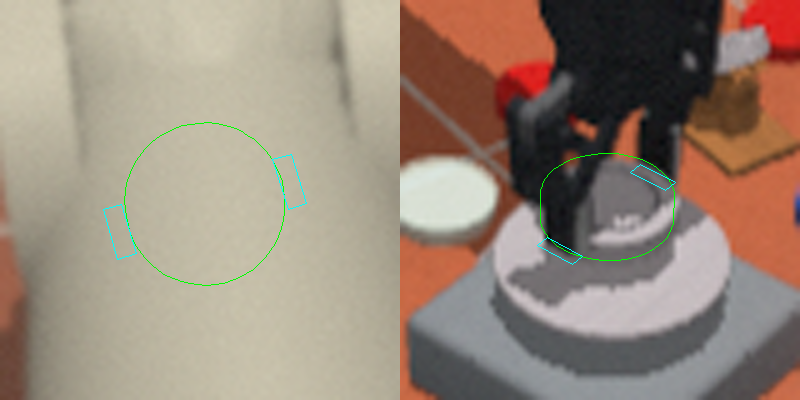

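```bash
python3 -m inch '[[[50,0,0,10,0,0,0],[50,0,0,7,0,0,0],[50,0,0,3,0,0,0],[50,0,0,0,0,0,0],[50,0,0,0,0,0,0]]]'; python3 -m inch '[[[50,0,0,2,0,0,0],[50,0,0,2,0,0,0],[50,0,0,0,0,0,0],[50,0,0,0,0,0,0]]]'
```

```text
time: 11.05
ee_pos: [0.5386, 0.0601, 0.0804]
tcp_rot: [-180.0, -0.1, 15.5]
wrist_force: [-1.9, 0.4, -1.8]
opening: 0.0637
grasp_force: 57.8
time: 11.55
ee_pos: [0.5388, 0.0601, 0.0764]
tcp_rot: [180.0, -0.1, 15.5]
wrist_force: [-2.4, -0.3, 1.5]
opening: 0.0636
grasp_force: 58.0
```

```bash
python3 -m inch '[[[50,0,0,-1.5,0,0,0],[50,0,0,0,0,0,0],[76,0,0,0,0,0,0],[78,0,0,0,0,0,0],[80,0,0,0,0,0,0],[85,0,0,0,0,0,0],[100,0,0,0,0,0,0],[100,0,0,0,0,0,0]]]' 25
```

```text
time: 12.55
ee_pos: [0.5387, 0.0601, 0.0777]
tcp_rot: [180.0, -0.1, 15.5]
wrist_force: [0.2, -0.5, 0.1]
opening: 0.0854
grasp_force: 0.0
```

```bash
python3 -m inch '[[[100,0,0,-20,0,0,0],[100,0,0,-50,0,0,0],[100,-40,-20,-20,0,0,0],[100,-60,-15,0,0,0,0],[100,-60,-15,0,0,0,0],[100,0,0,0,0,0,0]]]'; python3 - <<'E'
from h import *
z=Rt(0,35).as_matrix()[:,2]
fitdisc('weight_large',.033,[.541,.059,.086])
delta(np.array([.405,.235,.0517])-z*.05,0,35)
E
```

```text
time: 13.3
ee_pos: [0.3683, 0.0653, 0.1684]
tcp_rot: [180.0, -0.2, 15.6]
wrist_force: [0.8, -0.1, 1.1]
opening: 0.0853
grasp_force: 0.0
top none
scene 0.86 [282.4 218.5  29.   18.6]
weight_large ['scene'] [538.2  63.4] 0.044
weight_large ['scene'] [538.2  63.4] 0.044
t 13.5 tcp [371.9  65.5 167.5] [ 1.80e+02 -1.00e-01  1.55e+01] F [ 0.63  0.39 -0.29] open 85.6 g 0.0
  shift cur axes [  49.4 -162.2   74.9] turn [-4.7 34.7 15. ] shift after turn [ -39.3 -169.5   63.8]
```

```bash
python3 -m inch '[[[100,0,-50,0,0,0,7.7],[100,0,-50,0,0,0,7.8],[100,0,-40,0,0,8.6,0],[100,0,-20,0,0,8.7,0],[100,0,0,0,0,8.7,0],[100,0,0,0,0,8.7,0],[100,0,0,0,0,0,0],[100,0,0,0,0,0,0]]]'; python3 - <<'E'
from h import *
z=Rt(0,35).as_matrix()[:,2]
fitdisc('weight_large',.033,[.541,.059,.086])
fitdisc('weight_medium',.027,[.405,.235,.0517],ramp_n(0),free_z=False)
delta(np.array([.405,.235,.0517])-z*.03,0,35)
E
```

```text
time: 14.5
ee_pos: [0.409, 0.0737, 0.1841]
tcp_rot: [-172.9, -31.0, 5.4]
wrist_force: [0.8, 0.2, -0.8]
opening: 0.0857
grasp_force: 0.0
top 0.74 [290.1 209.7  31.2  33.4]
scene 0.78 [282.9 218.7  26.8  20.8]
weight_large ['top', 'scene'] [539.6  60.1  88.2] 0.161
weight_large ['top'] [539.1  59.2] 0.067
weight_large ['scene'] [538.1  62.5] 0.068
top 0.92 [210.5 274.3  23.   24.4]
scene 0.62 [305.7 182.4  14.6  12. ]
weight_medium ['top', 'scene'] [405.7 237. ] 0.268
weight_medium ['top'] [405.8 234.8] 0.111
weight_medium ['scene'] [406.5 239.8] 0.096
t 14.9 tcp [409.1  73.9 184.4] [-172.9  -31.2    5.4] F [-0.27 -0.43 -0.6 ] open 85.2 g 0.0
  shift cur axes [ -61.2 -150.   108.9] turn [-10.1   4.1   4.3] shift after turn [ -79.5 -161.1   76.4]
```

```bash
python3 -m inch '[[[100,0,0,0,-5,2,2],[100,0,0,0,-5,2,2],[100,-20,-35,0,0,0,0],[100,-20,-40,0,0,0,0],[100,-20,-40,0,0,0,0],[100,-20,-40,0,0,0,0],[100,0,-5,0,0,0,0],[100,0,0,0,0,0,0]]]'; python3 - <<'E'
from h import *
z=Rt(0,35).as_matrix()[:,2]
delta(np.array([.4055,.236,.0517])-z*.03,0,35);print(bot.get_obs()['q'])
E
```

```text
time: 15.9
ee_pos: [0.4092, 0.0791, 0.1556]
tcp_rot: [-178.6, -30.6, 10.0]
wrist_force: [0.1, 0.4, 0.3]
opening: 0.0853
grasp_force: 0.0
t 15.9 tcp [409.2  79.1 155.6] [-178.6  -30.6   10. ] F [0.1  0.42 0.35] open 85.3 g 0.0
  shift cur axes [ -34.6 -156.4   75.6] turn [-6.8  4.5  8.4] shift after turn [ -62.6 -156.9   53. ]
[  9.95538536 -48.50873223 -42.89146157  65.00170605   1.43185814
 179.9422583 ]
```

```bash
python3 -m inch '[[[100,0,0,0,0,0,-10.5],[100,0,0,0,0,0,-10.5],[100,0,0,0,0,0,-10.5],[100,0,0,0,0,0,-10.5],[100,0,0,0,0,0,-10.5],[100,0,0,0,0,0,-10.5],[100,0,0,0,0,0,-10.5],[100,0,0,0,0,0,-10.5]]]' >/dev/null;  python3 -m inch '[[[100,0,0,0,0,0,-10.5],[100,0,0,0,0,0,-10.5],[100,0,0,0,0,0,-10.5],[100,0,0,0,0,0,-10.5],[100,0,0,0,0,0,-10.5],[100,0,0,0,0,0,-10.5],[100,0,0,0,0,0,-8],[100,0,0,0,0,0,0]]]'; python3 - <<'E'
from h import *
z=Rt(180,-35).as_matrix()[:,2];print(z)
delta(np.array([.4055,.236,.0517])-z*.03,180,-35);print(bot.get_obs()['q'])
E
```

```text
time: 17.9
ee_pos: [0.4093, 0.0786, 0.1557]
tcp_rot: [164.7, 26.9, 161.6]
wrist_force: [-0.2, -0.1, -0.2]
opening: 0.0852
grasp_force: 0.0
[ 5.73576436e-01  3.00743382e-17 -8.19152044e-01]
t 17.9 tcp [409.3  78.6 155.7] [164.7  26.9 161.6] F [-0.2  -0.11 -0.21] open 85.2 g 0.0
  shift cur axes [ 98.  127.3  75.6] turn [  5.7  -5.9 -16.7] shift after turn [ 62.8 157.4  53. ]
[  9.88814057 -48.51084046 -42.88528561  65.00365045   1.43417386
  25.00105258]
```

```bash
python3 -m inch '[[[100,0,0,0,0,0,-8],[100,0,0,0,0,0,-8],[100,8,30,0,0,0,0],[100,10,35,0,0,0,0],[100,10,35,0,0,0,0],[100,10,30,0,0,0,0],[100,5,10,0,0,0,0],[100,0,0,0,0,0,0]]]'; python3 - <<'E'
from h import *
z=Rt(180,-35).as_matrix()[:,2]
delta(np.array([.4055,.236,.0517])-z*.03,180,-35);print(bot.get_obs()['q'])
E
```

```text
time: 18.9
ee_pos: [0.3655, 0.2187, 0.148]
tcp_rot: [173.4, 29.9, 179.6]
wrist_force: [0.4, -0.2, 0.3]
opening: 0.0853
grasp_force: 0.0
t 18.9 tcp [365.5 218.7 148. ] [173.4  29.9 179.6] F [ 0.39 -0.23  0.26] open 85.3 g 0.0
  shift cur axes [16.1  8.9 75. ] turn [ 6.4 -5.1 -0.6] shift after turn [22.5 17.3 71.8]
[ 39.7643853  -44.02260463 -41.47399134  64.83006264 -13.32762955
  35.08465771]
```

```bash
python3 -m inch '[[[100,0,0,0,3.2,-2.5,0],[100,0,0,0,3.2,-2.6,-0.6],[100,5,6,20,0,0,0],[100,8,6,25,0,0,0],[100,8,5,20,0,0,0],[100,2,0,6,0,0,0],[100,0,0,0,0,0,0],[100,0,0,0,0,0,0]]]'; python3 - <<'E'
from h import *
z=Rt(180,-35).as_matrix()[:,2]
c=np.array([.4055,.236,.0517])
delta(c+z*.009,180,-35);print(bot.get_obs()['q'])
E
```

```text
time: 19.9
ee_pos: [0.3881, 0.2355, 0.078]
tcp_rot: [179.9, 35.1, 179.9]
wrist_force: [-0.7, 0.4, 0.9]
opening: 0.0852
grasp_force: 0.0
t 19.9 tcp [388.1 235.5  78. ] [179.9  35.1 179.9] F [-0.68  0.37  0.85] open 85.2 g 0.0
  shift cur axes [ 0.9  0.5 40.6] turn [ 0.   0.1 -0.1] shift after turn [ 0.8  0.5 40.6]
[ 46.37045047 -37.41514412 -47.19159439  54.36040881 -24.55067995
  40.74627707]
```

```bash
python3 -m inch '[[[100,0,0,10,0,0,0],[100,0,0,12,0,0,0],[100,0,0,10,0,0,0],[100,0,0,5,0,0,0],[100,0,0,2,0,0,0],[100,0,0,0,0,0,0],[100,0,0,0,0,0,0]]]';python3 -m inch '[[[80,0,0,0,0,0,0],[70,0,0,0,0,0,0],[60,0,0,0,0,0,0],[50,0,0,0,0,0,0],[40,0,0,0,0,0,0],[35,0,0,0,0,0,0],[35,0,0,0,0,0,0]]]' 50
```

```text
time: 20.78
ee_pos: [0.41, 0.2357, 0.0452]
tcp_rot: [180.0, 35.0, 180.0]
wrist_force: [-0.2, 0.3, -0.0]
opening: 0.0855
grasp_force: 0.0
time: 21.65
ee_pos: [0.4098, 0.2358, 0.0454]
tcp_rot: [179.9, 35.0, 180.0]
wrist_force: [-9.7, -2.4, 7.5]
opening: 0.0521
grasp_force: 49.8
```

```bash
python3 -m inch '[[[35,0,0,-3,0,0,0],[35,0,0,-10,0,0,0],[35,0,0,-15,0,0,0],[35,-11,0,-16,0,0,0],[35,-22,0,-32,0,0,0],[35,-22,0,-32,0,0,0],[35,-11,0,-16,0,8,0],[35,0,0,0,0,8,0]]]'; python3 - <<'E'
from h import *
delta([.540,.059,.17],180,0);print(bot.get_obs()['q'])
E
```

```text
time: 22.65
ee_pos: [0.3928, 0.2361, 0.1868]
tcp_rot: [179.8, 18.9, 180.0]
wrist_force: [-0.3, 0.8, -3.3]
opening: 0.0518
grasp_force: 53.8
t 22.65 tcp [392.8 236.1 186.8] [179.8  18.9 180. ] F [-0.26  0.77 -3.31] open 51.8 g 53.8
  shift cur axes [-133.9 -177.2   63.1] turn [ 0.2 18.9 -0. ] shift after turn [-147.2 -177.1   16.8]
[ 38.06250117 -24.40411871 -22.51890025  76.68833796 -11.38369936
  36.55174226]
```

```bash
python3 -m inch '[[[35,0,-10,0,0,6.5,0],[35,0,-25,0,0,6.5,0],[35,-20,-35,0,0,5.9,0],[35,-37,-40,0,0,0,0],[35,-40,-40,0,0,0,0],[35,-35,-25,0,0,0,0],[35,-14,-3,0,0,0,0],[35,0,0,0,0,0,0]]]'; python3 -m inch '[[[35,0,0,0,0,0,0],[35,0,0,0,0,0,0]]]'>/dev/null; python3 - <<'E'
from h import *
delta([.540,.059,.17],180,0);print(bot.get_obs()['q'])
o=bot.get_obs();fitdisc('weight_medium',.027,o['ee_pos']+[0,0,.008])
fitdisc('weight_large',.033,[.54,.06,.086])
E
```

```text
time: 23.65
ee_pos: [0.5387, 0.0575, 0.1859]
tcp_rot: [180.0, 0.0, 179.9]
wrist_force: [-0.9, -0.3, -3.7]
opening: 0.0515
grasp_force: 53.8
t 23.9 tcp [538.1  58.2 187. ] [ 1.8e+02  1.0e-01 -1.8e+02] F [-0.72  0.12 -2.47] open 51.9 g 53.8
  shift cur axes [-1.9  0.8 17. ] turn [0.  0.1 0. ] shift after turn [-1.9  0.8 17. ]
[6.17011349e+00 2.93548491e+00 3.00187947e+00 8.99411487e+01
 7.41349834e-03 6.12217984e+00]
top none
scene 0.63 [282.4 173.4   8.9   9.4]
weight_medium ['scene'] [486.3 107.4] 0.238
weight_medium ['scene'] [486.3 107.4] 0.238
top none
scene 0.75 [284.5 219.9  30.6  21.8]
weight_large ['scene'] [538.9  63.2] 0.057
weight_large ['scene'] [538.9  63.2] 0.057
```

```bash
python3 -m inch '[[[35,-1,1,20,0,0,0],[35,0,1,30,0,0,0],[35,0,0,22,0,0,0],[35,0,0,8,0,0,0],[35,0,0,0,0,0,0],[35,0,0,0,0,0,0]]]'; python3 - <<'E'
from h import *
delta([.5393,.06,.089],180,0)
o=bot.get_obs();fitdisc('weight_medium',.027,o['ee_pos']+[0,0,.008])
c=cam('scene');p=proj(c,o['ee_pos']).astype(int)
cv2.imwrite('pics/g.png',cv2.resize(c['pixels'][p[1]-40:p[1]+40,p[0]-50:p[0]+50],(700,560),interpolation=cv2.INTER_CUBIC)[:,:,::-1])
E
```

```text
time: 25.05
ee_pos: [0.5404, 0.0595, 0.1077]
tcp_rot: [180.0, 0.2, 180.0]
wrist_force: [0.5, -0.7, -2.3]
opening: 0.0519
grasp_force: 53.8
t 25.05 tcp [540.4  59.5 107.7] [180.    0.2 180. ] F [ 0.52 -0.69 -2.33] open 51.9 g 53.8
  shift cur axes [ 1.2  0.5 18.7] turn [ 0.   0.2 -0. ] shift after turn [ 1.1  0.5 18.7]
top none
scene 0.59 [285.2 209.6  18.3  20.6]
weight_medium ['scene'] [540.5  63.3] 0.052
weight_medium ['scene'] [540.5  63.3] 0.052
```

```bash
python3 -m inch '[[[35,1,0,8,0,0,0],[35,0,0,5,0,0,0],[35,0,0,3,0,0,0],[35,0,0,0,0,0,0],[35,0,0,0,0,0,0]]]'; python3 -m inch '[[[35,0,0,1.5,0,0,0],[35,0,0,1.5,0,0,0],[35,0,0,0,0,0,0],[35,0,0,0,0,0,0]]]'
```

```text
time: 25.92
ee_pos: [0.5389, 0.0595, 0.0907]
tcp_rot: [180.0, 0.1, 180.0]
wrist_force: [-1.2, -0.4, -1.4]
opening: 0.0518
grasp_force: 54.0
time: 26.42
ee_pos: [0.539, 0.0595, 0.0877]
tcp_rot: [180.0, 0.1, 180.0]
wrist_force: [-1.2, 0.1, 0.3]
opening: 0.0519
grasp_force: 54.1
```

Force is near zero, so the scale is now carrying the weight. Release.

```bash
python3 -m inch '[[[60,0,0,0,0,0,0],[63,0,0,0,0,0,0],[66,0,0,0,0,0,0],[70,0,0,0,0,0,0],[85,0,0,0,0,0,0],[100,0,0,0,0,0,0],[100,0,0,0,0,0,0]]]' 25; python3 -m inch '[[[100,0,0,-20,0,0,0],[100,0,0,-50,0,0,0],[100,0,20,-40,0,0,0],[100,0,-50,0,0,0,0],[100,0,-60,0,0,0,0],[100,0,-60,0,0,0,0],[100,0,-60,0,0,0,0],[100,0,-60,0,0,0,0]]]'; python3 - <<'E'
from h import *
z=Rt(8,35).as_matrix()[:,2]
c=np.array([.426,-.272,.0517]);delta(c-z*.05,8,35);delta(c-z*.05,188,-35);print(bot.get_obs()['q'])
fitdisc('weight_medium',.027,[.539,.06,.0966]);fitdisc('weight_large',.033,[.539,.06,.0826]);
E
```

```text
time: 27.3
ee_pos: [0.5389, 0.0594, 0.0876]
tcp_rot: [180.0, 0.1, 180.0]
wrist_force: [0.9, -0.4, -0.0]
opening: 0.0857
grasp_force: 0.0
time: 28.3
ee_pos: [0.5384, -0.2125, 0.1976]
tcp_rot: [180.0, 0.1, 180.0]
wrist_force: [1.2, 0.1, 0.6]
opening: 0.0851
grasp_force: 0.0
t 28.3 tcp [ 538.4 -212.5  197.6] [1.8e+02 1.0e-01 1.8e+02] F [1.16 0.14 0.57] open 85.1 g 0.0
  shift cur axes [141.  -63.5 104.6] turn [-51.6   3.6 164.4] shift after turn [-181.7   43.3    1. ]
t 28.3 tcp [ 538.4 -212.5  197.6] [1.8e+02 1.0e-01 1.8e+02] F [1.16 0.14 0.57] open 85.1 g 0.0
  shift cur axes [141.  -63.5 104.6] turn [ -2.4 -34.8  -7.8] shift after turn [181.7 -43.3   1. ]
[-2.15701762e+01  8.26386742e+00  9.93349370e+00  9.15488494e+01
  5.82170023e-02 -2.15519984e+01]
top 0.73 [290.9 207.6  22.9  28.5]
scene 0.87 [282.6 215.1  20.4  17.4]
weight_medium ['top', 'scene'] [538.   60.5  98. ] 0.221
weight_medium ['top'] [537.8  59. ] 0.063
weight_medium ['scene'] [538.   63.3] 0.082
top 0.76 [291.2 215.8  30.3  25.6]
scene 0.62 [282.3 223.9  25.6  14.5]
weight_large ['top', 'scene'] [538.4  60.6  77.5] 1.466
weight_large ['top'] [535.4  59.3] 0.767
weight_large ['scene'] [539.   62.7] 0.684
```

```bash
python3 -m inch '[[[100,20,-20,0,0,0,-4],[100,35,-20,0,0,0,-4],[100,35,-10,0,0,0,0],[100,25,-10,20,0,0,0],[100,10,0,20,0,-8,0],[100,0,0,10,0,-9,0],[100,0,0,0,0,-9,0],[100,0,0,0,0,-9,0]]]'; python3 -m inch '[[[100,0,0,0,0,0,0],[100,0,0,0,0,0,0]]]'>/dev/null; python3 - <<'E'
from h import *
z=Rt(8,35).as_matrix()[:,2]
c=np.array([.426,-.273,.0517]);delta(c-z*.03,188,-35);print(bot.get_obs()['q'])
fitdisc('weight_small',.021,c,ramp_n(np.radians(8)),free_z=False)
E
```

```text
time: 29.7
ee_pos: [0.4205, -0.2812, 0.1482]
tcp_rot: [-179.9, 35.4, -171.8]
wrist_force: [1.5, -0.6, -0.3]
opening: 0.0854
grasp_force: 0.0
t 29.95 tcp [ 420.5 -282.2  148.3] [-179.9   35.  -171.9] F [ 0.11  0.18 -0.01] open 85.4 g 0.0
  shift cur axes [49.9  8.4 53. ] turn [-0.1  0.   0.1] shift after turn [49.9  8.3 53. ]
[-49.68321339 -23.93778236 -30.90877054  62.4571705   28.96343206
 -52.34989523]
top 0.57 [446.2 261.6  18.6  14.4]
scene 0.43 [141.4 257.2  18.    7.4]
weight_small ['top', 'scene'] [ 425.6 -273.1] 0.44
weight_small ['top'] [ 424.3 -275.2] 0.171
weight_small ['scene'] [ 425.4 -268.6] 0.179
```

```bash
python3 -m inch '[[[100,15,4,0,0,0,0],[100,25,4,10,0,0,0],[100,10,0,20,0,0,0],[100,0,0,20,0,0,0],[100,0,0,3,0,0,0],[100,0,0,0,0,0,0],[100,0,0,0,0,0,0]]]'; python3 - <<'E'
from h import *
z=Rt(8,35).as_matrix()[:,2]
c=np.array([.426,-.273,.0517]);delta(c+z*.006,188,-35)
E
```

```text
time: 31.02
ee_pos: [0.4085, -0.2761, 0.076]
tcp_rot: [-179.9, 35.1, -172.0]
wrist_force: [0.3, -0.0, -0.3]
opening: 0.0853
grasp_force: 0.0
t 31.02 tcp [ 408.5 -276.1   76. ] [-179.9   35.1 -172. ] F [ 0.32 -0.01 -0.27] open 85.3 g 0.0
  shift cur axes [-0.5  0.7 36.1] turn [-0.1  0.1  0. ] shift after turn [-0.6  0.6 36.1]
```

```bash
python3 -m inch '[[[100,0,0,10,0,0,0],[100,0,0,12,0,0,0],[80,0,0,10,0,0,0],[80,0,0,4,0,0,0],[75,0,0,0,0,0,0],[70,0,0,0,0,0,0]]]';python3 -m inch '[[[60,0,0,0,0,0,0],[55,0,0,0,0,0,0],[50,0,0,0,0,0,0],[40,0,0,0,0,0,0],[30,0,0,0,0,0,0],[25,0,0,0,0,0,0],[25,0,0,0,0,0,0],[25,0,0,0,0,0,0]]]' 50
```

```text
time: 31.78
ee_pos: [0.4291, -0.273, 0.0461]
tcp_rot: [-180.0, 35.1, -172.0]
wrist_force: [0.2, 0.2, -0.3]
opening: 0.0596
grasp_force: 0.0
time: 32.78
ee_pos: [0.4288, -0.2731, 0.0462]
tcp_rot: [-180.0, 35.1, -172.0]
wrist_force: [-8.0, 0.8, 6.3]
opening: 0.0397
grasp_force: 49.1
```

```bash
python3 -m inch '[[[25,0,0,-3,0,0,0],[25,0,0,-10,0,0,0],[25,0,0,-15,0,0,0],[25,-11,0,-16,0,0,0],[25,-22,0,-32,0,0,0],[25,-22,0,-32,0,0,0],[25,-11,0,-16,0,8,0],[25,0,0,0,0,9,0]]]'; python3 -m inch '[[[25,0,0,0,0,9,0],[25,0,0,0,0,9,0],[25,0,0,0,0,0,0],[25,0,0,0,0,0,0]]]'; python3 - <<'E'
from h import *
delta([.539,.06,.19],188,0)
E
```

```text
time: 33.78
ee_pos: [0.4115, -0.2762, 0.1883]
tcp_rot: [-179.8, 18.0, -172.0]
wrist_force: [0.3, -0.3, -1.8]
opening: 0.0404
grasp_force: 50.9
time: 34.28
ee_pos: [0.4117, -0.2752, 0.1852]
tcp_rot: [180.0, 0.2, -172.0]
wrist_force: [-1.1, 0.1, -2.0]
opening: 0.04
grasp_force: 51.0
t 34.27 tcp [ 411.7 -275.2  185.2] [ 180.     0.2 -172. ] F [-1.15  0.1  -2.  ] open 40.0 g 51.0
  shift cur axes [-172.6  314.3   -4. ] turn [ 0.   0.2 -0. ] shift after turn [-172.7  314.2   -4.8]
```

```bash
python3 -m inch '[[[25,-10,20,0,0,0,0],[25,-25,45,0,0,0,0],[25,-28,51,0,0,0,0],[25,-28,51,0,0,0,0],[25,-28,51,0,0,0,0],[25,-26,48,0,0,0,0],[25,-20,36,0,0,0,0],[25,-8,12,0,0,0,0]]]'; python3 -m inch '[[[25,0,0,0,0,0,0],[25,0,0,20,0,0,0],[25,0,0,30,0,0,0],[25,0,0,8,0,0,0],[25,0,0,0,0,0,0],[25,0,0,0,0,0,0]]]'; python3 - <<'E'
from h import *
delta([.539,.06,.10],188,0)
o=bot.get_obs();fitdisc('weight_small',.021,o['ee_pos']+[0,0,.006])
fitdisc('weight_medium',.027,[.539,.06,.0966],cams=('scene',))
E
```

```text
time: 35.28
ee_pos: [0.5394, 0.0608, 0.1864]
tcp_rot: [179.9, 0.2, -172.0]
wrist_force: [-0.7, -0.5, -1.4]
opening: 0.0398
grasp_force: 51.0
time: 36.02
ee_pos: [0.5402, 0.0593, 0.1289]
tcp_rot: [180.0, 0.2, -172.1]
wrist_force: [0.9, 0.1, -0.9]
opening: 0.04
grasp_force: 51.0
t 36.02 tcp [540.2  59.3 128.9] [ 180.     0.2 -172.1] F [ 0.92  0.06 -0.95] open 40.0 g 51.0
  shift cur axes [ 1.2  0.9 28.9] turn [ 0.   0.2 -0.1] shift after turn [ 1.1  0.9 28.9]
top none
scene 0.66 [286.9 204.9  14.6  14.9]
weight_small ['scene'] [540.1  65.4] 0.049
weight_small ['scene'] [540.1  65.4] 0.049
scene 0.55 [283.  216.1  18.6  18.9]
weight_medium ['scene'] [538.5  62.6] 0.192
weight_medium ['scene'] [538.5  62.6] 0.192
```

```bash
python3 -m inch '[[[25,2,0.5,8,0,0,0],[25,1,0,9,0,0,0],[25,0,0,5,0,0,0],[25,0,0,0,0,0,0],[25,0,0,0,0,0,0],[25,0,0,0,0,0,0]]]'; python3 -m inch '[[[25,0,0,1.5,0,0,0],[25,0,0,1.5,0,0,0],[25,0,0,0,0,0,0],[25,0,0,0,0,0,0]]]'
```

```text
time: 37.08
ee_pos: [0.537, 0.0598, 0.1058]
tcp_rot: [180.0, 0.1, -172.0]
wrist_force: [-0.1, -0.1, -2.2]
opening: 0.04
grasp_force: 51.2
time: 37.58
ee_pos: [0.5369, 0.0598, 0.1027]
tcp_rot: [180.0, 0.1, -172.0]
wrist_force: [1.3, 0.0, 0.3]
opening: 0.04
grasp_force: 51.2
```

```bash
for i in 1 2 3; do python3 -m inch '[[[25,0,0,0,0,0,0]]]' | grep wrist; done; python3 -m inch '[[[25,0,0,1,0,0,0],[25,0,0,0,0,0,0]]]'|grep -v rot; for i in 1 2 3; do python3 -m inch '[[[25,0,0,0,0,0,0]]]' | grep wrist; done
```

```text
wrist_force: [0.6, -0.2, -0.5]
wrist_force: [0.6, -0.9, 0.1]
wrist_force: [0.1, -0.3, 0.4]
time: 38.2
ee_pos: [0.5368, 0.0598, 0.1015]
wrist_force: [0.6, 0.3, 1.1]
opening: 0.0398
grasp_force: 51.2
wrist_force: [1.4, -0.8, 0.5]
wrist_force: [1.4, -0.5, 0.9]
wrist_force: [1.8, -0.6, 0.4]
```

```bash
python3 -m inch '[[[46,0,0,-0.5,0,0,0],[49,0,0,0,0,0,0],[52,0,0,0,0,0,0],[56,0,0,0,0,0,0],[70,0,0,0,0,0,0],[90,0,0,0,0,0,0],[100,0,0,0,0,0,0],[100,0,0,0,0,0,0]]]' 25; python3 -m inch '[[[100,0,0,-15,0,0,0],[100,0,0,-50,0,0,0],[100,0,0,-40,0,0,0],[100,0,-50,0,0,0,0],[100,0,-60,0,0,0,0],[100,0,-60,0,0,0,0],[100,0,-60,0,0,0,0],[100,0,0,0,0,0,0]]]'; python3 - <<'E'
from h import *
fitdisc('weight_small',.021,[.538,.06,.1085]);fitdisc('weight_medium',.027,[.539,.06,.0945])
for n in ('scene','top'):
    c=cam(n);p=proj(c,np.array([.54,.06,.09])).astype(int)
    globals()[n]=cv2.resize(c['pixels'][p[1]-30:p[1]+30,p[0]-30:p[0]+30],(400,400),interpolation=cv2.INTER_CUBIC)
cv2.imwrite('pics/h.png',np.hstack([top,scene])[:,:,::-1])
E
```

```text
time: 39.58
ee_pos: [0.5368, 0.0598, 0.102]
tcp_rot: [180.0, 0.1, -172.0]
wrist_force: [-0.5, -0.7, 0.5]
opening: 0.0853
grasp_force: 0.0
time: 40.58
ee_pos: [0.5685, -0.1718, 0.2074]
tcp_rot: [-180.0, 0.1, -172.3]
wrist_force: [0.6, -0.3, 0.6]
opening: 0.0856
grasp_force: 0.0
top 0.78 [288.1 210.   23.2  20.2]
scene 0.52 [283.5 213.1  18.2  14.9]
weight_small ['top', 'scene'] [536.3  59.9 109. ] 0.315
weight_small ['top'] [535.9  58.7] 0.05
weight_small ['scene'] [538.   63.5] 0.118
top 0.54 [290.2 210.1  25.2  26.1]
scene 0.64 [281.9 220.1  16.6  12.6]
weight_medium ['top', 'scene'] [539.2  58.4  90.6] 1.236
weight_medium ['top'] [538.2  58.5] 0.601
weight_medium ['scene'] [539.2  63.7] 0.597
```

View pics/h.png

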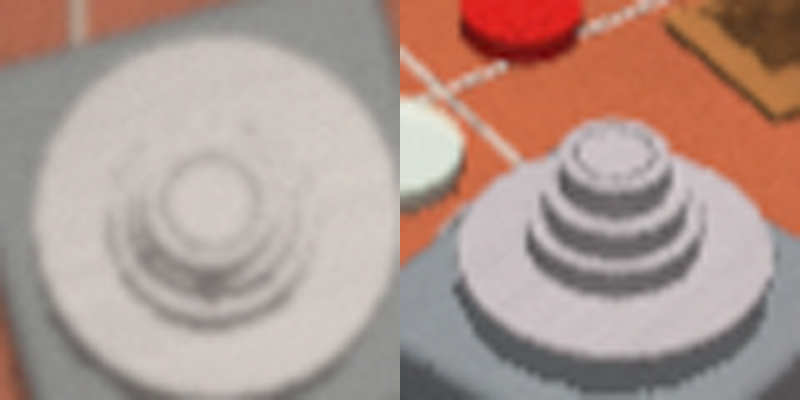

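The picture shows all three discs stacked flat and centred on the pan: top view around (208,200), scene view around (615,155–290). The arm is clear, so I'm handing in.

```bash
python3 -c "
from workcell import bot
print(bot.job_done())"
```

```text
the job is handed in; nothing more can be done
None
```

The three weights are stacked flat on the pan, large then medium then small, each centred to about 2–3 mm by camera. I handed the job in at about 41 s of the 72 s allowed; the hand-in gave no verdict.

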